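# Set the scribing gauge to its red stop

## Robot

A 7-joint arm with a two-finger parallel gripper is mounted at the origin on the work surface. World frame = base frame: x ahead of the robot, y to its left, z up, the work surface at z = 0. Lengths are in m, angles in rad, forces in N, time in s.
With the tool pointing down it reaches from about 0.425 to 0.925 m from the base axis. Payload 6.8 kg.
Tool frame: the origin (TCP) lies at the very end of the fingers, on their centre line; the grasp point (between the pads) lies 19 mm behind it; z points along the fingers, y is the line along which they close (so a half turn about z gives the same grasp; the last joint's range is limited). The gripper opens to 85 mm and grips with 20 to 120 N. Pads are 22 mm wide; open, the fingers measure 114 mm over their backs; the gripper's body (76 mm by 85 mm) begins 54 mm behind the grasp point. The pads swing forward as they close: fully open they stand 13 mm farther back than shut.
Start: joints at [-1.437, 0.477, 0.022, 1.555, -0.011, 1.109, -0.083], TCP at [0.162, 0.655, 0.205] pointing down, gripper open.
Joint ranges: [-2.96, 2.96], [-0.34, 2.1], [-1.41, 1.46], [0.24, 2.44], [-1.37, 4.51], [0.17, 1.92], [-2.96, 2.96]. Speed limits (rad/s): [2.39, 2.39, 3.14, 3.14, 3.14, 3.14, 3.14].

## Interface

Orientations are given as a unit quaternion [w, x, y, z].
In Python, from station import bot gives the robot as it stands.
- The arm moves only by the tool jog_arm, never from a script. Its argument "motion" is a list of rows, each a list of 7 numbers: the turn, a rotation vector about the tool's x, y, z in rad, then the shift along the tool's x, y, z in mm, then the finger opening in mm, from 0 to 85.4. A call has 1 to 10 rows; each row is the pose to reach, as a shift and turn from the pose commanded when the call began, along the tool's axes at that moment; what a row does not reach only later rows make up. A row lasts 1/8 s, in which the tool goes at most 62.5 mm and 10.7 degrees, less where a joint would pass 70% of its speed; a pose out of reach is approached as far as the arm can. A call with a gripper value outside its range is refused whole. The fingers move at their own pace and stop on an object; "grip_force" is the grip in N (left out, the last holds). Time passes only in rows, so rows that repeat a pose let the fingers close. It gives the time, the measured TCP pose, the force, the opening and the grip force at its end, in the units of the state.
- bot.get_obs(): the state, without advancing time (a new reading comes with each control period).
- bot.read_camera(name): name is "side" or "top"; returns a dict with "pixels" (384x512x3 uint8, red, green, blue), "camera_matrix" (3x3 intrinsics, pixels), "T" (4x4, takes a point from camera to world coordinates). Camera axes: x right, y down, z forward; pixel columns grow to the right and rows downward; lengths in m; the calibration is good to about 2 mm. A picture is of the moment at which its call begins. There is no depth.
- bot.hand_in(): hands the job in; it is judged then, once.
Trained networks look in a picture, given as the dict that the camera call returned (one of the last four; its "shot" number tells which), for a name from the list of things; names that differ only in an ending like _2 or _b are one class to them, and where a whole thing is asked for, a point or a joint stands for the part that bears it (a point fixed in the world has none). Each returns a list of dicts, best first, with "score" (0 to 1); they miss things now and then, are a little off and sometimes report something else, mostly with a low value. They report only what shows in the picture. A call takes as long as a camera call.
- bot.spot_in(thing, picture): "xy" ([column, row] in pixels, amid what is visible of it).
- bot.tip_of(thing, picture): "xy" ([column, row] in pixels: a listed point, or the origin of a listed thing).
The state is a dict: "t": time; "q": joint angles; "joint_vel": joint speeds; "joint_torque": joint torques, N m; "eef_pos": TCP position; "tool_rot": TCP orientation; "contact_force": force on the tool from outside, world axes, zero at the start; "torque": the same for the moment, N m; "gripper_width": opening from 0.0 (shut) to 1.0 (fully open); "grasp_force": force on a finger pad.
Only numpy, scipy, OpenCV 4.12 (cv2) and the standard library are available. Lean on these libraries where they do the work, as an engineer would, in place of code of your own. Each camera call takes 0.05 s, during which the arm holds its last target. There are 200 camera calls.

## Task

On the plate-scribing board, press the yellow lock button on the blue carriage down and, keeping it down all the way, slide the carriage along its rail until it rests against the red stop. Then let go so that the button springs up and locks the carriage there. Nothing needs to be picked up: leave the tin, jar, brush and cork block standing where they are.

Things in the scene. Friction and masses are not known exactly. Their poses are not given: they have to be found in the camera images.
- board: Plywood scribing board fixed, 300 x 540 x 12 mm, with an aluminium rail (40 mm wide, 500 mm long, top 34 mm above the table) along its y axis and a 150 x 400 mm zinc plate lying on its +x half. Origin: on the table under the middle of the rail; z up. The carriage slides along the board's y axis. It reaches from x = -80 to +220 mm.
- carriage (a joint): Position (m) of the blue carriage along the rail, 0 at the middle, growing towards the board's +y. The carriage is 64 mm wide, 90 mm long along the rail, its deck 50 mm above the table, and carries a flat steel straightedge reaching 218 mm towards the board's +x, low over the plate. Unlocked it slides with about 2 N; locked (pawl in a notch, 1.5 mm of play) it stays put however hard it is pushed. It starts locked at the middle.
- carriage_mid (a point): Point on the carriage's centre line at deck height (50 mm above the table), below the button. When the carriage touches a stop, it lies 55 mm from that stop's centre, measured along the rail. Two blue upright lugs (54 mm across the rail, 10 mm thick, top 82 mm above the table) stand on the two ends of the carriage, 70 mm apart between faces: a finger pressing the button between them can push against either.
- lock_button (a joint): Travel (m) of the yellow lock button: 0 up (carriage locked), growing downwards to 0.006 fully down. Spring: starts to yield at 2 N, fully down at 5 N. The carriage is free while it is pressed more than 3 mm (press it fully). Let up within 40 mm of a stop, it catches in the next notch; at the stop it springs up fully and locks only if the carriage is within 2 mm of touching.
- button_top (a point): Centre of the top face of the yellow lock button, a plate 38 mm across the rail by 56 mm along it, 6 mm thick, top 64 mm above the table when up; it is between the two lugs and rides with the carriage.
- stop_red_top (a point): Top centre (68 mm above the table) of the red end stop, a block astride the rail, 64 mm across and 20 mm along the rail, 58 mm high above the table with a 20 mm diameter red screw head on top. Fixed to the rail, at either end, at a place that varies.
- stop_grey_top (a point): The same for the grey end stop, of the same size, at the other end of the rail. Not the one wanted.
- tin: Bystander: yellow and red tin, 64 mm diameter, 150 mm tall, loose, standing on the table past an end of the board. Origin: centre of its underside.
- ink_jar: Bystander: amber jar with black lid, 58 mm diameter, 65 mm tall, loose, standing on the robot's side of the board. Origin: centre of its underside.
- brush: Bystander: flat brush lying loose on the table on the robot's side of the board, roughly parallel to the rail: 190 mm long, 42 mm wide, 20 mm high. Origin: on its underside near mid-length, x axis along it towards the bristles.
- cork_block: Bystander: cork sanding block 60 x 90 x 35 mm, loose, on the table past an end of the board. Origin: centre of its underside.

How it is judged:
By the outcome, as a careful person would: the job done as asked, in the order asked, and still so for the second after the job is handed in, with the robot touching nothing.
It also fails if it takes over 40 s, if anything falls off the work surface, if the arm or the gripper's body presses on something with over 40 N, if the wrist force passes 120 N, or if a joint passes its speed limit or range.

## Working session

There is one attempt and no reset: what is moved stays moved. The work goes in short steps, Python scripts to look and compute and a tool call to move; the robot and the scene stay as the last step left them, time stands still between calls to the robot, and variables do not carry over. Pictures are saved under pics/ and viewed, at most 10 in all, crops included, and the job is handed in when it is done.

Besides the shell and the picture viewer there is one more tool, called as name(argument=value, ...) on one line, values as JSON. jog_arm: Moves the arm, as the interface text tells. Its arguments: {"type":"object","properties":{"motion":{"type":"array"},"grip_force":{"type":"number"}},"required":["motion"]}

```bash
mkdir -p pics; cat > h.py <<'E'
import numpy as np, cv2
from station import bot
def ray(p,xy):
    K=p["camera_matrix"];T=np.array(p["T"])
    d=T[:3,:3]@np.linalg.solve(K,[xy[0],xy[1],1.]);return T[:3,3],d
def atz(p,xy,z):
    o,d=ray(p,xy);return o+d*(z-o[2])/d[2]
def tri(l):
    A=np.zeros((3,3));b=np.zeros(3)
    for p,xy in l:
        o,d=ray(p,xy);d=d/np.linalg.norm(d);M=np.eye(3)-np.outer(d,d);A+=M;b+=M@o
    return np.linalg.solve(A,b)
Z=dict(button_top=.064,carriage_mid=.05,stop_red_top=.068,stop_grey_top=.068,board=0,tin=0,ink_jar=0,brush=0,cork_block=0)
def look(names=Z):
    P={c:bot.read_camera(c) for c in("top","side")}
    for n in names:
        for c in P:
            r=bot.tip_of(n,P[c])
            if r: print(n,c,np.round(r[0]["xy"],1),round(r[0]["score"],2),np.round(atz(P[c],r[0]["xy"],Z[n]),3)[:2])
    return P
E
python3 - <<'E'
from h import *
P=look()
cv2.imwrite("pics/a.png",P["top"]["pixels"][...,::-1]);cv2.imwrite("pics/b.png",P["side"]["pixels"][...,::-1])
o=bot.get_obs();print(o)
for c in P: print(np.round(P[c]["T"],3))
E
```

```text
button_top top [367.7 150.5] 0.68 [ 0.666 -0.282]
button_top side [265.7 180.8] 0.66 [0.6   0.051]
carriage_mid top [239.5 181.4] 0.77 [0.585 0.035]
carriage_mid side [267.3 185.3] 0.57 [0.601 0.045]
stop_red_top top [148.8 186. ] 0.48 [0.569 0.254]
stop_red_top side [220.3 159.9] 0.69 [0.567 0.243]
stop_grey_top top [319.  170.4] 0.55 [ 0.614 -0.16 ]
stop_grey_top side [319.2 207.7] 0.75 [ 0.619 -0.153]
board top [236.7 181.9] 0.78 [0.589 0.042]
board side [263.  200.3] 0.62 [0.582 0.045]
tin top [ 92.9 169.4] 0.75 [0.615 0.41 ]
tin side [205.9 149.6] 0.66 [0.631 0.433]
ink_jar top [184.7 241.9] 0.79 [0.434 0.172]
ink_jar side [205.2 199.1] 0.58 [0.45  0.177]
brush top [289.1 231.9] 0.88 [ 0.463 -0.094]
brush side [266.9 239.6] 0.79 [ 0.471 -0.095]
cork_block top [367.1 153. ] 0.61 [ 0.671 -0.297]
cork_block side [373.2 241.1] 0.68 [ 0.683 -0.3  ]
{'t': 1.0, 'q': array([-1.43707922,  0.47698071,  0.02242222,  1.55539908, -0.01150664,
        1.10929019, -0.08310049]), 'joint_vel': array([-0.00135612,  0.00298605,  0.00134956,  0.00100194,  0.00022552,
       -0.00277336, -0.00078505]), 'joint_torque': array([-3.12749435e-04, -5.96327662e+01,  1.60574678e+00, -2.81549799e+01,
        1.24298446e-02,  1.50508062e-03,  1.54332457e-05]), 'eef_pos': array([0.16165016, 0.65538182, 0.20542167]), 'tool_rot': array([-3.88421508e-06,  1.20636159e-01,  9.92696790e-01,  2.59398479e-05]), 'contact_force': array([-0.45602845,  0.54697169,  0.29623716]), 'torque': array([-0.03424509, -0.00029158, -0.00393793]), 'grasp_force': 0.0, 'gripper_width': 1.0002131220073005}
[[ 0.013 -0.996  0.087  0.458]
 [-0.999 -0.016 -0.029  0.032]
 [ 0.03  -0.087 -0.996  1.272]
 [ 0.     0.     0.     1.   ]]
[[ 0.749 -0.412  0.519 -0.042]
 [-0.662 -0.439  0.607 -0.673]
 [-0.022 -0.798 -0.602  0.751]
 [ 0.     0.     0.     1.   ]]
```

View pics/a.png

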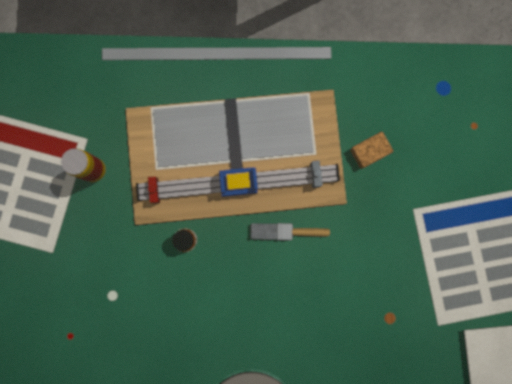

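View pics/b.png

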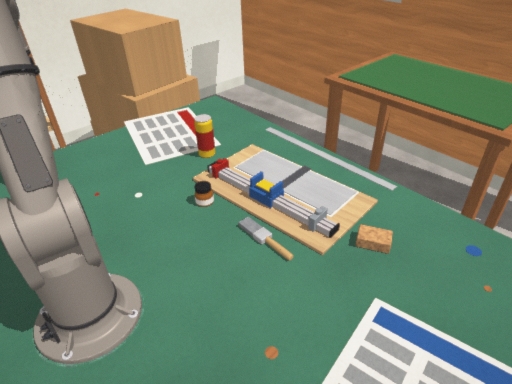

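The top view shows the red stop at about (152,190), the carriage with its yellow button at (238,181), and the grey stop at (317,173). The side view agrees, and the red stop is at the +y end. I'll refine these positions by colour.

```bash
cat >> h.py <<'E'
def blob(img,lo,hi,near):
    m=cv2.inRange(cv2.cvtColor(img,cv2.COLOR_RGB2HSV),lo,hi)
    n,l,s,c=cv2.connectedComponentsWithStats(m)
    k=[i for i in range(1,n) if s[i,4]>25]
    i=min(k,key=lambda i:np.hypot(*(c[i]-near)));return c[i],s[i]
E
python3 - <<'E'
from h import *
P={c:bot.read_camera(c) for c in("top","side")}
v={}
for c,n in (("top",(238,181)),("side",(266,184))):
    b,s=blob(P[c]["pixels"],(20,120,100),(35,255,255),n);v[c]=b
    print("button",c,b,s,atz(P[c],b,.064))
print(tri([(P[c],v[c]) for c in P]))
b,s=blob(P["top"]["pixels"],(0,120,40),(8,255,255),(152,190));print("red",b,s,atz(P["top"],b,.06))
ims=[cv2.resize(P[c]["pixels"][r0:r0+75,c0:c0+100],(800,600),interpolation=cv2.INTER_CUBIC)[:,:,::-1] for c,r0,c0 in(("top",150,130),("side",145,200))]
cv2.imwrite("pics/c.png",np.vstack([cv2.resize(i,(400,300)) for i in ims]))
E
```

```text
button top [237.99145299 180.68660969] [227 172  24  18 351] [0.58560073 0.03845837 0.064     ]
button side [264.51282051 184.70940171] [256 179  18  13 117] [0.58365582 0.03857393 0.064     ]
[0.58504815 0.03895305 0.06322287]
red [152.65531915 189.65957447] [148 177  12  26 235] [0.56060501 0.24593987 0.06      ]
```

View pics/c.png

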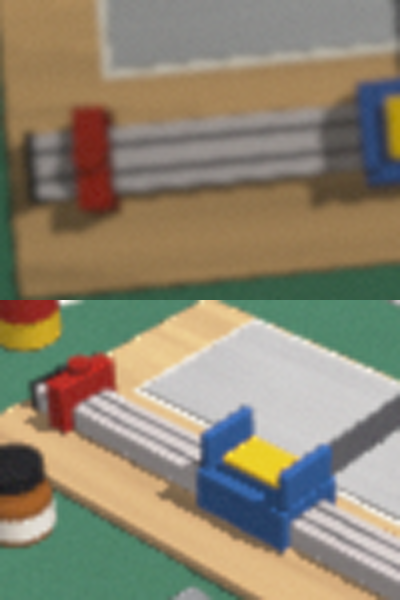

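The button is at about (0.585, 0.0385) and the red stop at (0.561, 0.246). The rail direction is about 96.7°, with about 154 mm of travel. I'll set out now.

jog_arm(motion=[[0,0,-0.02,-30,-26,0,0],[0,0,-0.06,-80,-70,0,0],[0,0,-0.1,-130,-114,0,0],[0,0,-0.14,-180,-158,0,0],[0,0,-0.18,-230,-202,0,0],[0,0,-0.22,-280,-245,0,0],[0,0,-0.26,-330,-289,0,0],[0,0,-0.3,-380,-333,0,0],[0,0,-0.33,-420,-368,0,0],[0,0,-0.36,-450,-394,0,0]], grip_force=40)

```text
t: 2.35
eef_pos: [0.5053, 0.1632, 0.2058]
tool_rot: [0.0, -0.059, 0.998, 0.0]
contact_force: [0.9, 0.7, 0.1]
gripper_width: 0.001
grasp_force: 0.0
```

```bash
cat >> h.py <<'E'
from scipy.spatial.transform import Rotation as R
def st(target=None):
    o=bot.get_obs();q=o["tool_rot"];r=R.from_quat([q[1],q[2],q[3],q[0]])
    M=r.as_matrix();print("t",round(o["t"],2),"pos",np.round(o["eef_pos"],4),"F",np.round(o["contact_force"],1),"w",round(o["gripper_width"],2));print(np.round(M,3))
    if target is not None: print("shift mm",np.round(1000*M.T@(np.array(target)-o["eef_pos"]),1))
E
python3 -c "
from h import *
st((.5835,.0515,.1))"
```

```text
t 2.35 pos [0.5053 0.1632 0.2058] F [0.9 0.7 0.1] w 0.0
[[-0.993 -0.119  0.001]
 [-0.119  0.993  0.001]
 [-0.001  0.    -1.   ]]
shift mm [ -64.3 -120.2  105.8]
```

jog_arm(motion=[[0,0,0,-20,-40,0,0],[0,0,0,-45,-85,0,0],[0,0,0,-62,-115,0,0],[0,0,0,-64,-120,30,0],[0,0,0,-64,-120,70,0],[0,0,0,-64,-120,100,0],[0,0,0,-64,-120,100,0],[0,0,0,-64,-120,100,0]])

```text
t: 3.35
eef_pos: [0.5828, 0.0536, 0.1066]
tool_rot: [0.001, -0.059, 0.998, 0.0]
contact_force: [-0.4, -0.2, -0.9]
gripper_width: 0.002
grasp_force: 0.0
```

```bash
python3 -c "
from h import *
st((.5835,.0515,.064))
P={c:bot.read_camera(c) for c in('top','side')}
cv2.imwrite('pics/d.png',np.hstack([cv2.resize(P[c]['pixels'][r0:r0+90,c0:c0+80],(400,450),interpolation=cv2.INTER_CUBIC)[:,:,::-1] for c,r0,c0 in(('top',130,195),('side',125,225))]))"
```

```text
t 3.35 pos [0.5828 0.0536 0.1066] F [-0.4 -0.2 -0.9] w 0.0
[[-0.993 -0.118  0.002]
 [-0.118  0.993  0.   ]
 [-0.002  0.    -1.   ]]
shift mm [-0.4 -2.1 42.6]
```

View pics/d.png

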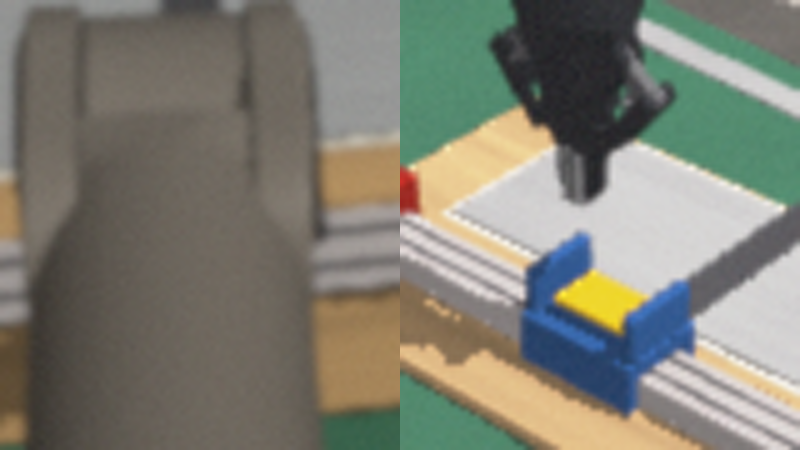

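The fingertips hang above the button, just behind the red-side lug. I'll descend gently next.

jog_arm(motion=[[0,0,0,0,-4,10,0],[0,0,0,0,-4,22,0],[0,0,0,0,-4,32,0],[0,0,0,0,-4,37,0],[0,0,0,0,-4,41,0],[0,0,0,0,-4,44,0],[0,0,0,0,-4,47,0],[0,0,0,0,-4,47,0],[0,0,0,0,-4,47,0]])

```text
t: 4.58
eef_pos: [0.5825, 0.0495, 0.0586]
tool_rot: [0.0, -0.059, 0.998, 0.0]
contact_force: [-0.3, -0.4, 0.8]
gripper_width: 0.002
grasp_force: 0.0
```

```bash
python3 -c "
from h import *
st()
P={c:bot.read_camera(c) for c in('side',)}
cv2.imwrite('pics/e.png',cv2.resize(P['side']['pixels'][150:225,225:325],(800,600),interpolation=cv2.INTER_CUBIC)[:,:,::-1])
st()"
```

```text
t 4.58 pos [0.5825 0.0495 0.0586] F [-0.3 -0.4  0.8] w 0.0
[[-0.993 -0.118  0.   ]
 [-0.118  0.993  0.   ]
 [-0.     0.    -1.   ]]
t 4.62 pos [0.5825 0.0495 0.0586] F [ 0.3 -0.2 -0.4] w -0.0
[[-0.993 -0.118  0.   ]
 [-0.118  0.993  0.   ]
 [-0.     0.    -1.   ]]
```

View pics/e.png

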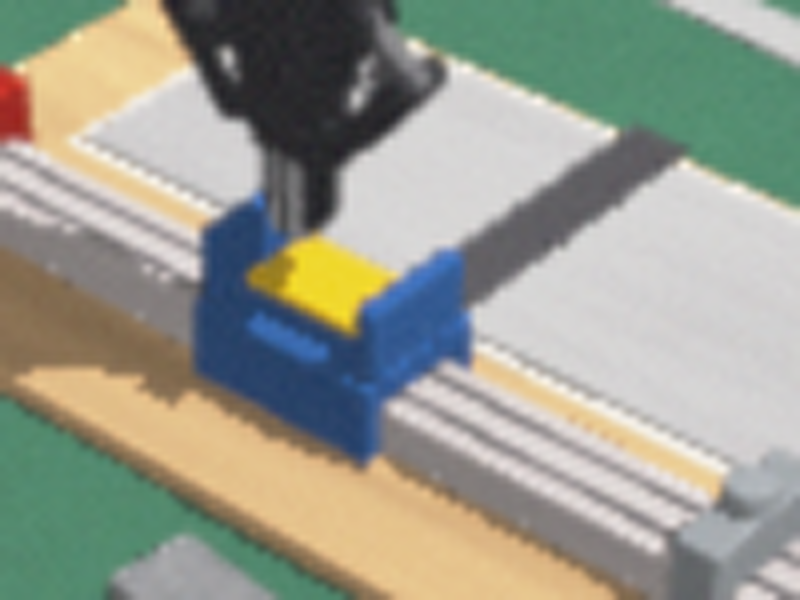

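```bash
python3 -c "
from h import *
p=bot.read_camera('side');T=np.linalg.inv(p['T'])
def pr(X):
    c=p['camera_matrix']@(T[:3,:3]@np.array(X)+T[:3,3]);c=c[:2]/c[2];return np.round((c-[225,150])*8)
o=bot.get_obs();e=o['eef_pos']
print('tcp',pr(e))
ux=np.array([.993,.115,0]);uy=np.array([-.115,.993,0])
for a in(-11,11):
  for b in(-14.5,14.5): print(a,b,pr(e+ux*a/1e3+uy*b/1e3))
B=np.array([.585,.0385,.064])
for z in(.064,.058):
 for a in(-19,19):
  for b in(-28,28): print('btn',z,a,b,pr([B[0],B[1],z]+ux*a/1e3+uy*b/1e3))
print('lug',[pr([B[0],B[1],.082]+ux*a/1e3+uy*b/1e3) for a in(-27,27) for b in(-45,-35,35,45)])
print([bot.tip_of('button_top',p)[:1]])
"
```

```text
tcp [295. 278.]
-11 -14.5 [304. 305.]
-11 14.5 [249. 277.]
11 -14.5 [342. 279.]
11 14.5 [286. 252.]
btn 0.064 -19 -28 [341. 327.]
btn 0.064 -19 28 [232. 271.]
btn 0.064 19 -28 [406. 282.]
btn 0.064 19 28 [297. 228.]
btn 0.058 -19 -28 [341. 340.]
btn 0.058 -19 28 [233. 284.]
btn 0.058 19 -28 [406. 294.]
btn 0.058 19 28 [298. 240.]
lug [array([361., 316.]), array([341., 305.]), array([203., 235.]), array([184., 226.]), array([454., 251.]), array([434., 241.]), array([297., 175.]), array([278., 166.])]
[[{'xy': [263.7, 179.7], 'score': 0.58}]]
```

The predicted TCP projects about 20 mm lower than the fingertips appear in the image, and there is no contact force. So the tips are still above the button. I'll descend further in small steps and watch the force.

jog_arm(motion=[[0,0,0,0,0,2,0],[0,0,0,0,0,4,0],[0,0,0,0,0,4,0]])

```text
t: 5.1
eef_pos: [0.5822, 0.0495, 0.0541]
tool_rot: [-0.0, -0.059, 0.998, -0.0]
contact_force: [0.2, 0.1, 0.1]
gripper_width: -0.002
grasp_force: 0.0
```

jog_arm(motion=[[0,0,0,0,0,2,0],[0,0,0,0,0,4,0],[0,0,0,0,0,4,0]])

```text
t: 5.48
eef_pos: [0.5822, 0.0495, 0.0502]
tool_rot: [-0.0, -0.059, 0.998, -0.0]
contact_force: [0.7, -0.2, 0.9]
gripper_width: -0.001
grasp_force: 0.0
```

jog_arm(motion=[[0,0,0,0,0,2,0],[0,0,0,0,0,4,0],[0,0,0,0,0,4,0]])

```text
t: 5.85
eef_pos: [0.5822, 0.0495, 0.0462]
tool_rot: [-0.0, -0.059, 0.998, -0.0]
contact_force: [-0.5, 0.7, -0.2]
gripper_width: 0.001
grasp_force: 0.0
```

```bash
python3 -c "
from h import *
st()
P={c:bot.read_camera(c) for c in('side',)}
cv2.imwrite('pics/f.png',cv2.resize(P['side']['pixels'][130:205,220:320],(800,600),interpolation=cv2.INTER_CUBIC)[:,:,::-1])"
```

```text
t 5.85 pos [0.5822 0.0495 0.0462] F [-0.5  0.7 -0.2] w 0.0
[[-0.993 -0.118 -0.   ]
 [-0.118  0.993 -0.   ]
 [ 0.    -0.    -1.   ]]
```

View pics/f.png

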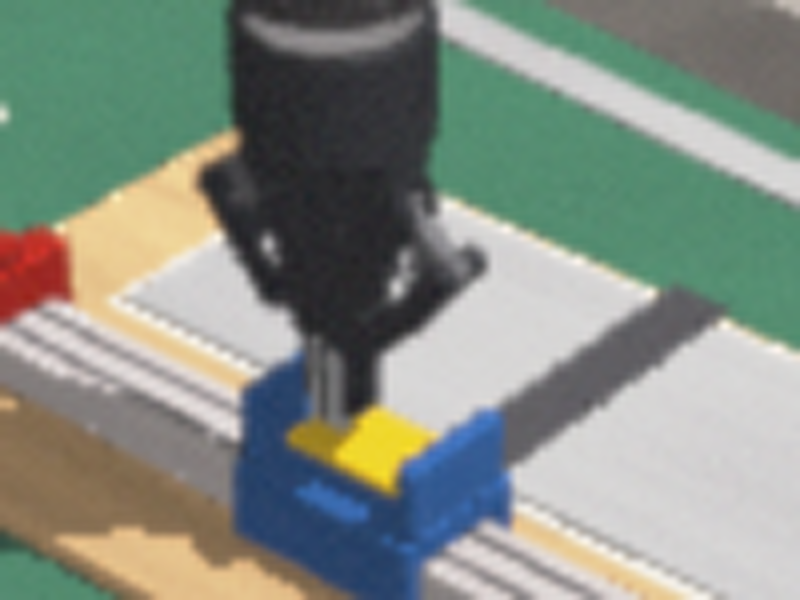

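The tips are now just above the yellow button at about (335,425), with their shadow closing in. A few more millimetres remain.

jog_arm(motion=[[0,0,0,0,0,2,0],[0,0,0,0,0,4,0],[0,0,0,0,0,4,0]])

```text
t: 6.28
eef_pos: [0.5822, 0.0495, 0.0422]
tool_rot: [-0.0, -0.059, 0.998, 0.0]
contact_force: [-0.3, -0.5, -0.8]
gripper_width: 0.003
grasp_force: 0.0
```

jog_arm(motion=[[0,0,0,0,0,2,0],[0,0,0,0,0,3,0],[0,0,0,0,0,3,0]])

```text
t: 6.65
eef_pos: [0.5823, 0.0495, 0.0393]
tool_rot: [-0.0, -0.059, 0.998, 0.0]
contact_force: [0.7, 0.5, -0.3]
gripper_width: -0.001
grasp_force: 0.0
```

jog_arm(motion=[[0,0,0,0,0,2,0],[0,0,0,0,0,3,0],[0,0,0,0,0,3,0]])

```text
t: 7.02
eef_pos: [0.5826, 0.0495, 0.0366]
tool_rot: [0.0, -0.059, 0.998, 0.0]
contact_force: [-0.2, -0.1, 2.8]
gripper_width: 0.0
grasp_force: 1.4
```

jog_arm(motion=[[0,0,0,0,0,2,0],[0,0,0,0,0,3,0],[0,0,0,0,0,3,0]])

```text
t: 7.4
eef_pos: [0.5826, 0.0495, 0.0335]
tool_rot: [0.0, -0.059, 0.998, 0.0]
contact_force: [0.5, 0.1, 4.8]
gripper_width: 0.002
grasp_force: 2.2
```

Contact was at about z = 0.038 as reported. Now I'll press fully.

jog_arm(motion=[[0,0,0,0,0,2,0],[0,0,0,0,0,3,0],[0,0,0,0,0,3,0]])

```text
t: 7.78
eef_pos: [0.5828, 0.0496, 0.032]
tool_rot: [0.0, -0.059, 0.998, 0.0]
contact_force: [-4.4, -0.3, 18.6]
gripper_width: 0.001
grasp_force: 9.4
```

The button is fully down at 18.6 N. Now I'll slide towards the red stop.

jog_arm(motion=[[0,0,0,0,4,0,0],[0,0,0,0,10,0,0],[0,0,0,0,18,0,0],[0,0,0,0,26,0,0],[0,0,0,0,34,0,0],[0,0,0,0,42,0,0],[0,0,0,0,50,0,0],[0,0,0,0,56,0,0],[0,0,0,0,60,0,0],[0,0,0,0,60,0,0]])

```text
t: 9.02
eef_pos: [0.576, 0.1095, 0.032]
tool_rot: [0.001, -0.059, 0.998, 0.0]
contact_force: [-5.0, 0.0, 17.6]
gripper_width: -0.0
grasp_force: 8.8
```

```bash
python3 -c "
from h import *
st()
P={c:bot.read_camera(c) for c in('side',)}
cv2.imwrite('pics/g.png',cv2.resize(P['side']['pixels'][130:205,200:300],(800,600),interpolation=cv2.INTER_CUBIC)[:,:,::-1])"
```

```text
t 9.03 pos [0.576  0.1095 0.032 ] F [-5.   0.  17.6] w -0.0
[[-0.993 -0.118  0.001]
 [-0.118  0.993  0.001]
 [-0.001  0.001 -1.   ]]
```

View pics/g.png

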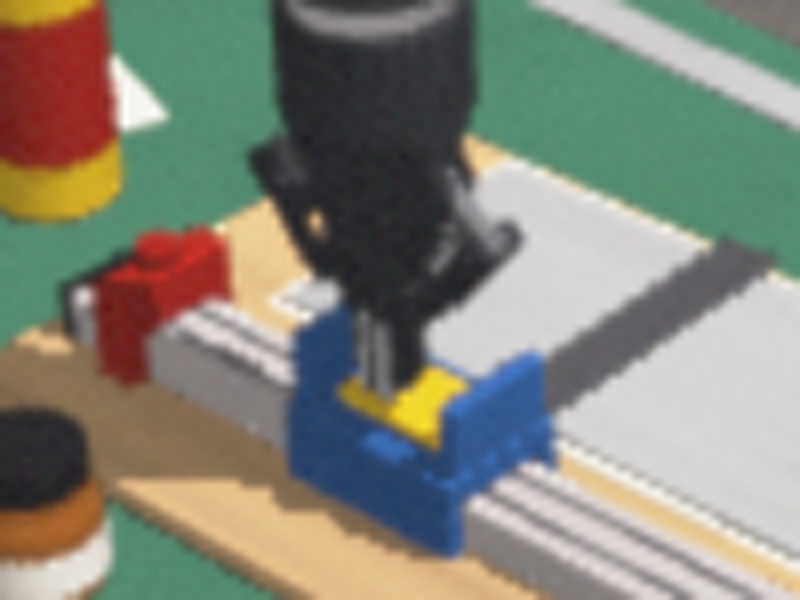

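The carriage rides along with the button down, and about 94 mm remains.

jog_arm(motion=[[0,0,0,0,5,0,0],[0,0,0,0,14,0,0],[0,0,0,0,24,0,0],[0,0,0,0,34,0,0],[0,0,0,0,44,0,0],[0,0,0,0,54,0,0],[0,0,0,0,64,0,0],[0,0,0,0,72,0,0],[0,0,0,0,78,0,0],[0,0,0,0,80,0,0]])

```text
t: 10.32
eef_pos: [0.5668, 0.1889, 0.0319]
tool_rot: [0.001, -0.059, 0.998, 0.0]
contact_force: [-2.9, -1.8, 16.6]
gripper_width: -0.001
grasp_force: 8.2
```

jog_arm(motion=[[0,0,0,0,3,0,0],[0,0,0,0,6,0,0],[0,0,0,0,9,0,0],[0,0,0,0,12,0,0],[0,0,0,0,12,0,0]])

```text
t: 10.95
eef_pos: [0.5655, 0.2009, 0.032]
tool_rot: [0.001, -0.059, 0.998, 0.001]
contact_force: [-1.9, -1.3, 15.8]
gripper_width: 0.003
grasp_force: 7.9
```

jog_arm(motion=[[0,0,0,0,2,0,0],[0,0,0,0,4,0,0],[0,0,0,0,6,0,0],[0,0,0,0,6,0,0]])

```text
t: 11.45
eef_pos: [0.5651, 0.2047, 0.032]
tool_rot: [0.001, -0.058, 0.998, -0.001]
contact_force: [-1.9, -4.4, 16.7]
gripper_width: -0.005
grasp_force: 8.3
```

jog_arm(motion=[[0,0,0,0,2,0,0],[0,0,0,0,4,0,0],[0,0,0,0,5,0,0],[0,0,0,0,5,0,0]])

```text
t: 11.95
eef_pos: [0.565, 0.2052, 0.0319]
tool_rot: [0.001, -0.057, 0.998, -0.003]
contact_force: [-1.9, -13.3, 18.5]
gripper_width: 0.001
grasp_force: 9.2
```

The motion stalled with 13 N along the rail. I'll check the contact with the stop.

```bash
python3 -c "
from h import *
P={c:bot.read_camera(c) for c in('side',)}
cv2.imwrite('pics/i.png',cv2.resize(P['side']['pixels'][130:205,190:290],(800,600),interpolation=cv2.INTER_CUBIC)[:,:,::-1])"
```

```text
(no output)
```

View pics/i.png

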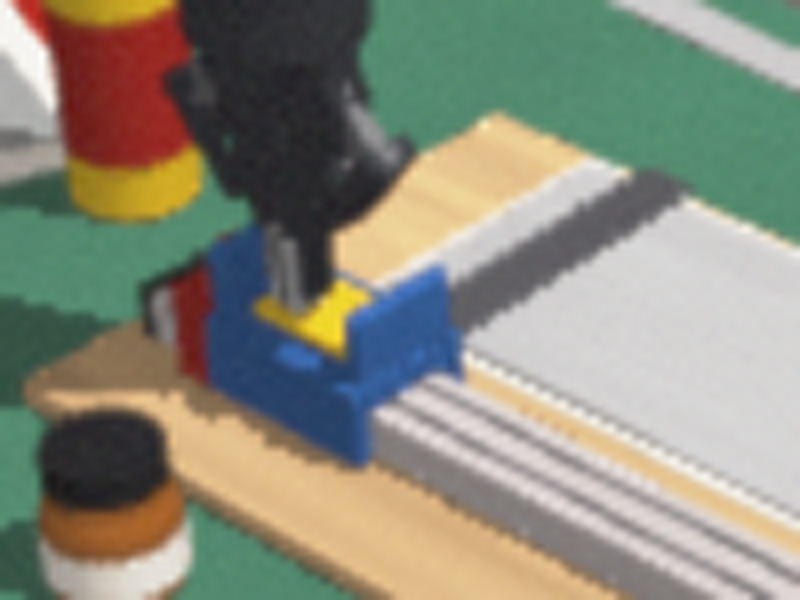

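The carriage sits flush against the red stop at about (205,330). I'll release straight up.

jog_arm(motion=[[0,0,0,0,-3,-2,0],[0,0,0,0,-4,-5,0],[0,0,0,0,-5,-8,0],[0,0,0,0,-6,-12,0],[0,0,0,0,-7,-20,0],[0,0,0,0,-8,-40,0],[0,0,0,0,-8,-75,0],[0,0,0,0,-8,-115,0],[0,0,0,0,-8,-150,0],[0,0,0,0,-8,-170,0]])

```text
t: 13.25
eef_pos: [0.5649, 0.2037, 0.204]
tool_rot: [0.002, -0.059, 0.998, 0.001]
contact_force: [-0.2, 0.1, 0.7]
gripper_width: -0.0
grasp_force: 0.0
```

jog_arm(motion=[[0,0,0,0,-30,0,0],[0,0,0,0,-80,0,0],[0,0,0,0,-130,0,0],[0,0,0,0,-180,0,0],[0,0,0,0,-220,0,0],[0,0,0,0,-240,0,0],[0,0,0,0,-240,0,0]])

```text
t: 14.12
eef_pos: [0.5924, -0.0369, 0.2016]
tool_rot: [0.001, -0.057, 0.998, -0.0]
contact_force: [-0.2, 1.0, -0.3]
gripper_width: 0.001
grasp_force: 0.0
```

```bash
python3 -c "
from h import *
st();P=look(['button_top','stop_red_top','tin','ink_jar','brush','cork_block'])
cv2.imwrite('pics/j.png',np.hstack([cv2.resize(P[c]['pixels'][r0:r0+90,c0:c0+80],(400,450),interpolation=cv2.INTER_CUBIC)[:,:,::-1] for c,r0,c0 in(('top',140,120),('side',125,190))]))"
```

```text
t 14.12 pos [ 0.5924 -0.0369  0.2016] F [-0.2  1.  -0.3] w 0.0
[[-0.993 -0.114  0.001]
 [-0.114  0.993 -0.   ]
 [-0.001 -0.    -1.   ]]
button_top side [233.  164.7] 0.63 [0.583 0.195]
stop_red_top top [148.8 187.6] 0.56 [0.565 0.254]
stop_red_top side [221.1 159.4] 0.52 [0.57  0.244]
tin top [ 92.4 166.7] 0.77 [0.622 0.412]
tin side [208.2 150.9] 0.88 [0.632 0.419]
ink_jar top [185.2 241.1] 0.74 [0.436 0.17 ]
ink_jar side [203.8 197.5] 0.65 [0.451 0.187]
brush side [264.4 239.9] 0.9 [ 0.465 -0.091]
cork_block top [368.9 152.7] 0.92 [ 0.671 -0.301]
cork_block side [371.1 241.8] 0.94 [ 0.677 -0.298]
```

View pics/j.png

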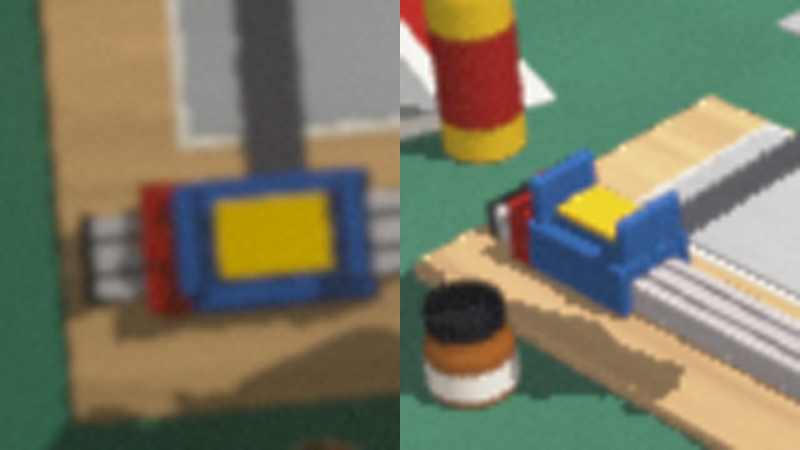

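The carriage is flush with the red stop, the button looks up, and the bystanders haven't moved. I'll do a quick check of the button height, then hand in.

```bash
python3 -c "
from h import *
P={c:bot.read_camera(c) for c in('top','side')}
v=[(P[c],blob(P[c]['pixels'],(20,120,100),(35,255,255),n)[0]) for c,n in(('top',(175,187)),('side',(228,167)))]
z=tri(v);print(z)
if z[2]>.060: print(bot.hand_in())"
```

```text
[0.56744377 0.19355958 0.06455618]
the job is handed in; nothing more can be done
None
```

The carriage is against the red stop with the button sprung up, the tin, jar, brush and cork block look undisturbed, and the job is handed in at about 14 s on the robot clock; I did not test the lock by pushing the carriage.

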